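# Work the seized glass stopper out of the etchant bottle

## Task

The hexagonal glass stopper of the etchant bottle has seized in the neck: work it loose by twisting it back and forth, some thirty degrees, while pulling gently, so that it comes out and the bottle is not lifted out of its well in the carrier. Then set the stopper down gently in the white porcelain dish, standing or lying, and let go; leave the bottle standing in its well and do not disturb the capped bottles or the specimens.

Things in the scene. Friction and masses are not known exactly. Their poses are not given: they have to be found in the camera images.
- stopper: The seized clear-glass stopper, 70 mm tall, 85 g. Origin: centre of the plug's lower end; z up along its axis. From below: ground plug, 26 to 29 mm in diameter, 0 to 32 mm; waist, 24 mm in diameter, 32 to 40 mm; hexagonal head, 38 mm across the flats, 40 to 70 mm. One pair of flats faces its own +y and -y, the others 60 degrees on. It starts with its axes within 3 degrees of the bottle's.
- stopper_head (a point): Middle of the stopper's hexagonal head (38 mm across flats, 44 mm across corners, 30 mm high), on its axis, 55 mm above its origin: the part to grip.
- stopper_mid (a point): Mid-length of the stopper, on its axis, 35 mm above its origin. The fit grips with 15 to 25 N of friction: a straight pull of that size lifts the bottle too (it weighs about 11 N), but while the stopper is being turned in the neck (about 0.3 N m) it follows a light pull. After 13 mm of rise the plug is loose, after 35 mm clear of the neck.
- bottle: The stoppered amber glass bottle: square body 78 x 78 mm, round neck 45 mm in diameter over the lip, 165 mm tall to the lip, about 1.1 kg; loose, in a well of the carrier. Origin: centre of its underside, z up, x and y along the sides of the square. The seated stopper's origin is 132 mm above this one, its head's underside 7 mm above the lip.
- carrier: White plastic bottle carrier screwed to the bench, 90 x 261 mm (plus screw ears) and 45 mm tall: three square wells of 80.4 mm side in a row along its y axis, 85.4 mm apart, floors 6 mm above the bench, which keep the bottles from turning. Origin: centre of its underside. The stoppered bottle may be in any well, its axes parallel to the carrier's.
- dish: White porcelain dish, loose, 156 mm in outer diameter and 24 mm tall, flat inner floor about 130 mm in diameter, 6 mm above the bench; 0.45 kg. Origin: centre of its underside.
- capped_a: Amber square bottle with a black screw cap, 78 x 78 mm, 139 mm tall, in another well. Origin: centre of its underside. To be left alone.
- capped_b: A second one like it, in the remaining well. To be left alone.
- specimen_a: Mounted specimen: black round puck, 40 mm in diameter, 20 mm tall, on the bench. Origin: centre of its underside. To be left alone.
- specimen_b: A second specimen like it. To be left alone.
Not all that is in view belongs to the job. What is shaped like the stopper but blue is not meant.

How it is judged:
On the way, in this order (a step that is already met when the one before it is completed fails the run):
1. The stopper is twisted at least 15 degrees in the neck, either way (angle between the x axis of stopper and the x axis of bottle, either way round above 0.26 rad and z of stopper in the frame of bottle below 0.157 m and horizontal distance between stopper and bottle below 0.01 m), for 0.02 s.
2. The stopper is twisted back, to within 8 degrees of how it stood, still in the neck (angle between the x axis of stopper and the x axis of bottle, either way round below 0.14 rad and z of stopper in the frame of bottle below 0.162 m and horizontal distance between stopper and bottle below 0.01 m), for 0.02 s.
At the end, for the whole second after the job is handed in: The stopper lies or stands at rest in the dish (its mid-point within 66 mm of the dish's axis and less than 55 mm above the dish's underside), released; the dish is level; the bottle stands upright (within 3 degrees) on the floor of its well, within 20 mm of where it was and at rest (horizontal distance between stopper_mid and dish below 0.066 m and z of stopper_mid in the frame of dish below 0.055 m and linear speed of each of stopper, bottle below 0.03 m/s and angle between dish's own z axis and vertical below 0.1 rad and z of bottle in the frame of carrier below 0.01 m and angle between bottle's own z axis and vertical below 0.06 rad and distance of bottle from where it was at the start of the episode below 0.02 m); the robot touches nothing.
It fails at once if The bottle is lifted out of its place (more than 12 mm off the well floor) or tipped by more than 15 degrees (z of bottle in the frame of carrier above 0.018 m or angle between bottle's own z axis and vertical above 0.26 rad).
It fails at once if The stopper is dropped: it falls freely, untouched by the fingers, faster than 0.8 m/s (a drop of more than about 3 cm) (linear speed of stopper above 0.8 m/s and contact force between the fingers and stopper below 0.05 N).
It fails at once if A capped bottle or a specimen is moved by more than 25 mm (distance of any of capped_a, capped_b, specimen_a, specimen_b from where it was at the start of the episode above 0.025 m).
It also fails if it takes over 59 s, if anything falls off the work surface, if the arm or the gripper's body presses on something with over 40 N, if the wrist force passes 120 N, or if a joint passes its speed limit or range.

## Robot

A 7-joint arm with a two-finger parallel gripper is mounted at the origin on the work surface. World frame = base frame: x ahead of the robot, y to its left, z up, the work surface at z = 0. Lengths are in m, angles in rad, forces in N, time in s.
With the tool pointing down it reaches from about 0.4 to 0.85 m from the base axis. Payload 4.4 kg.
Tool frame: the origin (TCP) lies between the finger pads; the fingertips stand 17 mm ahead of it and the grasp point (between the pads) lies 2 mm behind it; z points along the fingers, y is the direction in which the jaws open and shut (so a half turn about z gives the same grasp; the last joint's range is limited). The gripper opens to 94 mm and grips with 3 to 60 N. Pads are 16 mm wide; open, the fingers measure 119 mm over their backs; the gripper's body (75 mm by 177 mm) begins 78 mm behind the grasp point.
Start: joints at [-1.28, 0.628, 0.038, 1.517, -0.027, 0.996, -0.02], TCP at [0.227, 0.609, 0.222] pointing down, gripper open.
Joint ranges: [-3.06, 3.06], [-0.37, 2.12], [-1.25, 1.32], [0.18, 2.47], [-1.1, 4.24], [0.23, 1.98], [-2.94, 2.94]. Speed limits (rad/s): [2.57, 2.57, 3.14, 3.14, 3.14, 3.14, 3.14].

## Interface

Orientations are given as a unit quaternion [x, y, z, w].
In Python, from station import env, cams, finder gives the robot as it stands. The module is installed in compiled form; this text tells all that it offers.
- The arm moves only by the tool drive_tool, never from a script. Its argument "plan" is a list that holds one entry, the list of rows, each a list of 7 numbers: the turn, a rotation vector about the tool's x, y, z in rad, then the shift along the tool's x, y, z in m, then the gripper's target within -1 to 1 (shut at 1, half-way at 0, fully open at -1). In form: [[[ax, ay, az, tx, ty, tz, grip], ...]]. A call has exactly 8 rows; each row is the pose to reach, as a shift and turn from the pose commanded when the call began, along the tool's axes at that moment; what a row does not reach only later rows make up. A row lasts 1/10 s, in which the tool goes at most 50 mm and 8.59 degrees, less where a joint would pass 70% of its speed; a pose out of reach is approached as far as the arm can. A call with a gripper value outside its range is refused whole. The fingers move at their own pace and stop on an object; "newtons" is the grip in N (left out, the last holds). Time passes only in rows, so rows that repeat a pose let the fingers close, or fill a call up. It gives the time, the measured TCP pose, the force and the opening at its end, in the units of the state.
- env.get_obs(): the state, without advancing time (a new reading comes with each control period).
- cams.camera(name): name is "scene" or "top" or "wrist"; returns a dict with "frame" (400x640x3 uint8, red, green, blue), "intrinsics" (3x3 intrinsics, pixels), "rvec" (rotation vector, rad) and "tvec" (3), from world to camera coordinates, as OpenCV has them. Camera axes: x right, y down, z forward; pixel columns grow to the right and rows downward; lengths in m; the calibration is good to about 2 mm. A picture is of the moment at which its call begins. There is no depth.
- env.sign_off(): hands the job in, once; it reports no verdict.
Trained networks look in a picture, given as the dict that the camera call returned (one of the last four; its "shot" number tells which), for a name from the list of things; names that differ only in an ending like _2 or _b are one class to them, and where a whole thing is asked for, a point or a joint stands for the part that bears it (a point fixed in the world has none). Each returns a list of dicts, best first, with "conf" (0 to 1); they miss things now and then, are a little off and sometimes report something else, mostly with a low value. They report only what shows in the picture. A call takes as long as a camera call. They do not tell look-alikes from the thing itself.
- finder.trace(picture, label): "pixels" (400x640 bool, what is visible of it) and "uv" ([column, row] in pixels, amid what is visible of it).
- finder.pinpoint(picture, label): "uv" ([column, row] in pixels: a listed point, or the origin of a listed thing).
The state is a dict: "clock": time; "joint_pos": joint angles; "joint_vel": joint speeds; "tau": joint torques, N m; "tool_pos": TCP position; "tool_rot": TCP orientation; "force": force on the tool from outside, world axes, zero at the start; "moment": the same for the moment, N m; "opening": finger opening in m.
Only numpy, scipy, OpenCV 4.12 (cv2) and the standard library are available. Lean on these libraries where they do the work, as an engineer would, in place of code of your own. Each camera call takes 0.05 s, during which the arm holds its last target.

## Working session

There is one attempt and no reset: what is moved stays moved. The work goes in short steps, Python scripts to look and compute and a tool call to move; the robot and the scene stay as the last step left them, time stands still between calls to the robot, and variables do not carry over. Pictures are saved under pics/ and viewed, and the job is handed in when it is done.

Besides the shell and the picture viewer there is one more tool, called after ">>>" as name([rows], argument=value, ...), one row to a line, values as JSON. drive_tool: Moves the arm, as the interface text tells. Its arguments: {"type":"object","properties":{"plan":{"type":"array","items":{"type":"array","items":{"type":"array","items":{"type":"number"}}}},"newtons":{"type":"number"}},"required":["plan"]}

```bash
mkdir -p pics; ls; python3 - <<'E'
from station import env, cams, finder
import cv2,numpy as np
o=env.get_obs()
for k,v in o.items(): print(k,np.round(v,4))
for n in ["scene","top","wrist"]:
    p=cams.camera(n); cv2.imwrite(f"pics/a_{n}.png",p["frame"][:,:,::-1])
    print(n,p["intrinsics"].tolist(),np.round(p["rvec"],4),np.round(p["tvec"],4),p["shot"])
    if n!='x':
        for l in ["stopper","stopper_head","bottle","carrier","dish","capped_a","specimen_a"]:
            print(l,"pin",[(np.round(d["uv"]).tolist(),round(float(d["conf"]),2)) for d in finder.pinpoint(p,l)])
E
```

```text
pics
clock 0.0
joint_pos [-1.2798  0.6293  0.0385  1.5183 -0.027   0.9963 -0.02  ]
joint_vel [ 0.0001 -0.0011 -0.0002 -0.0011  0.     -0.0004  0.0008]
tau [-3.00000e-04 -5.49727e+01  1.14360e+00 -1.86636e+01 -5.21000e-02
  2.36000e-02  2.00000e-04]
tool_pos [0.2268 0.6085 0.2216]
tool_rot [ 1.775e-01  9.841e-01 -9.000e-04 -2.000e-04]
force [-0.2554 -0.6383 -0.2984]
moment [ 0.0103 -0.0004  0.0279]
opening 0.0943
scene [[396.7423694630313, 0.0, 314.4559086820107], [0.0, 396.7423694630313, 203.93925456515984], [0.0, 0.0, 1.0]] [ 1.6847  1.8171 -0.7668] [ 0.0431 -0.272   1.2807] 1
stopper pin [([328.0, 243.0], 0.92), ([390.0, 228.0], 0.85), ([314.0, 288.0], 0.69)]
stopper_head pin [([326.0, 227.0], 0.74), ([394.0, 207.0], 0.58), ([402.0, 303.0], 0.58), ([315.0, 272.0], 0.57)]
bottle pin [([381.0, 272.0], 0.92)]
carrier pin [([418.0, 265.0], 0.97)]
dish pin [([238.0, 255.0], 0.87)]
capped_a pin [([458.0, 259.0], 0.97), ([422.0, 267.0], 0.61)]
specimen_a pin [([335.0, 203.0], 0.7), ([315.0, 328.0], 0.62)]
top [[375.62324137600734, 0.0, 322.8953007901153], [0.0, 375.62324137600734, 193.779
[... 188 characters left out ...]
3), ([308.0, 202.0], 0.62), ([248.0, 129.0], 0.55)]
stopper_head pin [([313.0, 148.0], 0.86), ([239.0, 235.0], 0.86), ([245.0, 124.0], 0.85), ([309.0, 202.0], 0.64), ([243.0, 161.0], 0.63)]
bottle pin [([258.0, 174.0], 0.55)]
carrier pin [([390.0, 188.0], 0.26)]
dish pin [([390.0, 187.0], 0.93)]
capped_a pin [([222.0, 179.0], 0.9), ([186.0, 187.0], 0.64)]
specimen_a pin [([298.0, 261.0], 0.8), ([317.0, 114.0], 0.47)]
wrist [[279.5759676001641, 0.0, 312.81574428314696], [0.0, 279.5759676001641, 201.98257237586117], [0.0, 0.0, 1.0]] [-2.3844 -1.6538 -0.2341] [-0.6505 -0.0292  0.3935] 3
stopper pin []
stopper_head pin []
bottle pin []
carrier pin []
dish pin []
capped_a pin []
specimen_a pin []
```

View pics/a_scene.png

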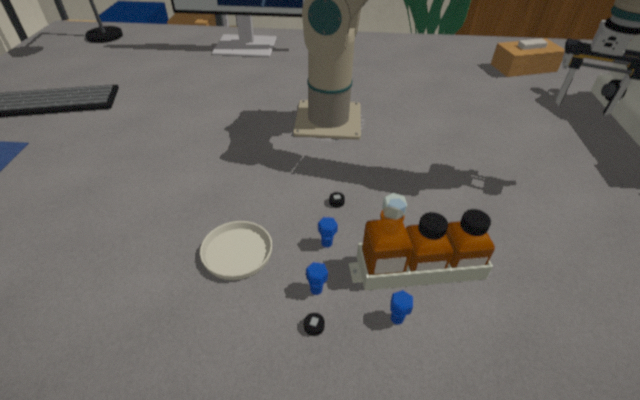

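View pics/a_top.png

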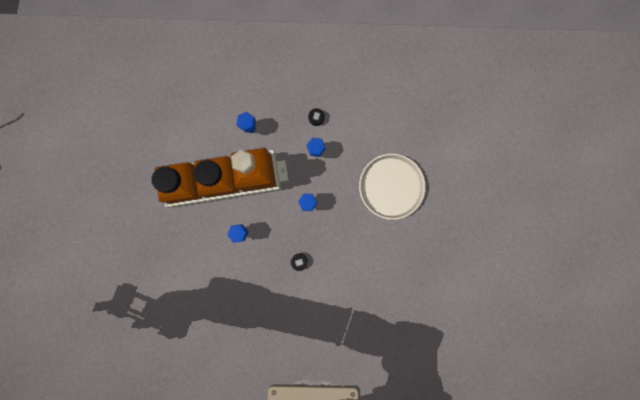

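View pics/a_wrist.png

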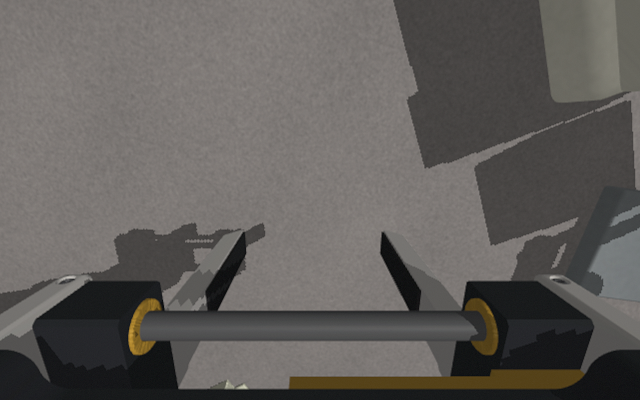

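The scene image shows the clear stopper at about (395,207), in the leftmost bottle. In the top image it is at about (243,161). The blue ones are decoys, and the dish is at (238,250) in scene and (392,187) in top. Next I'll measure.

```bash
cat > h.py <<'E'
from station import env, cams, finder
import cv2,numpy as np
from scipy.spatial.transform import Rotation as R
def ray(p,uv):
    K=np.array(p["intrinsics"]);Rm=cv2.Rodrigues(np.array(p["rvec"],float))[0];t=np.array(p["tvec"],float).ravel()
    c=-Rm.T@t; d=Rm.T@np.linalg.inv(K)@np.array([uv[0],uv[1],1.]); return c,d/np.linalg.norm(d)
def onz(p,uv,z):
    c,d=ray(p,uv); return c+d*(z-c[2])/d[2]
def tri(obs):
    A=np.zeros((3,3));b=np.zeros(3);
    for p,uv in obs:
        c,d=ray(p,uv);M=np.eye(3)-np.outer(d,d);A+=M;b+=M@c
    x=np.linalg.solve(A,b)
    return x,[float(np.linalg.norm((np.eye(3)-np.outer(ray(*o)[1],ray(*o)[1]))@(x-ray(*o)[0]))) for o in obs]
def proj(p,X):
    return cv2.projectPoints(np.atleast_2d(np.array(X,float)),np.array(p["rvec"],float),np.array(p["tvec"],float),np.array(p["intrinsics"]),None)[0].reshape(-1,2)
E
python3 - <<'E'
from h import *
s=cams.camera("scene");t=cams.camera("top")
for n,p in (("s",s),("t",t)):
    for l in ["stopper","bottle","capped_a","dish","carrier"]:
        for d in finder.trace(p,l):
            m=d["pixels"];ys,xs=np.nonzero(m);print(n,l,round(d["conf"],2),np.round(d["uv"]),m.sum(),xs.min(),xs.max(),ys.min(),ys.max(),"centroid",xs.mean().round(1),ys.mean().round(1), "rgb",p["frame"][m].mean(0).round())
im=t["frame"][130:220,140:290,::-1];cv2.imwrite("pics/b_top.png",cv2.resize(im,None,fx=5.3,fy=5.3,interpolation=cv2.INTER_CUBIC))
im=s["frame"][185:295,340:500,::-1];cv2.imwrite("pics/b_scene.png",cv2.resize(im,None,fx=5,fy=5,interpolation=cv2.INTER_CUBIC))
print("head?",tri([(s,(395,205)),(t,(243,161))]))
print("dish z6 top",onz(t,(392.5,187),0.02),onz(s,(236.5,250),0.02))
print("caps top",onz(t,(166,180),.139),onz(t,(207,172.5),.139))
E
```

```text
s stopper 0.95 [400. 306.] 584 391 412 290 323 centroid 400.7 305.9 rgb [ 29.  67. 127.]
s stopper 0.92 [326. 229.] 451 317 337 217 246 centroid 327.1 229.7 rgb [ 33.  68. 125.]
s stopper 0.72 [314. 276.] 502 307 326 262 294 centroid 316.3 276.6 rgb [ 27.  66. 128.]
s stopper 0.64 [411. 279.] 2246 349 491 242 289 centroid 413.7 274.6 rgb [115. 115. 104.]
s stopper 0.58 [395. 206.] 584 381 406 193 221 centroid 393.5 206.5 rgb [126. 129. 122.]
s bottle 0.6 [388. 248.] 2331 362 411 213 274 centroid 386.1 246.3 rgb [103.  67.  27.]
s capped_a 0.75 [430. 245.] 2165 406 453 212 270 centroid 429.3 242.7 rgb [81. 54. 27.]
s capped_a 0.68 [471. 237.] 2153 447 494 209 267 centroid 470.5 239.2 rgb [80. 53. 26.]
s dish 0.63 [236. 250.] 3333 200 271 221 279 centroid 236.0 249.5 rgb [170. 166. 150.]
s carrier 0.6 [412. 276.] 2174 349 492 244 289 centroid 414.2 274.9 rgb [115. 115. 104.]
s carrier 0.52 [394. 205.] 563 382 406 193 221 centroid 393.7 206.3 rgb [127. 131. 124.]
t stopper 0.93 [245. 162.] 423 231 254 150 173 centroid 242.6 161.2 rgb [166. 155. 135.]
t stopper 0.73 [244. 123.] 300 236 2
[... 326 characters left out ...]
e 0.59 [257. 174.] 1166 232 275 147 191 centroid 256.6 172.1 rgb [108.  58.  13.]
t capped_a 0.94 [175. 184.] 1559 151 200 162 202 centroid 174.9 182.7 rgb [76. 47. 22.]
t capped_a 0.73 [216. 176.] 1427 194 238 156 196 centroid 214.4 176.4 rgb [76. 46. 21.]
t dish 0.59 [390. 186.] 3345 359 424 153 218 centroid 391.3 185.8 rgb [206. 196. 178.]
t carrier 0.56 [259. 190.] 841 165 287 150 206 centroid 245.2 185.7 rgb [134. 130. 119.]
head? (array([0.58872792, 0.14175164, 0.19362486]), [0.0013435606997746299, 0.0013435606997747075])
dish z6 top [ 0.56329249 -0.17651876  0.02      ] [ 0.57433481 -0.17165651  0.02      ]
caps top [0.55451673 0.30566639 0.139     ] [0.57187214 0.22369127 0.139     ]
```

```bash
sleep 1; ls pics
```

```text
a_scene.png
a_top.png
a_wrist.png
b_scene.png
b_top.png
```

View pics/b_top.png

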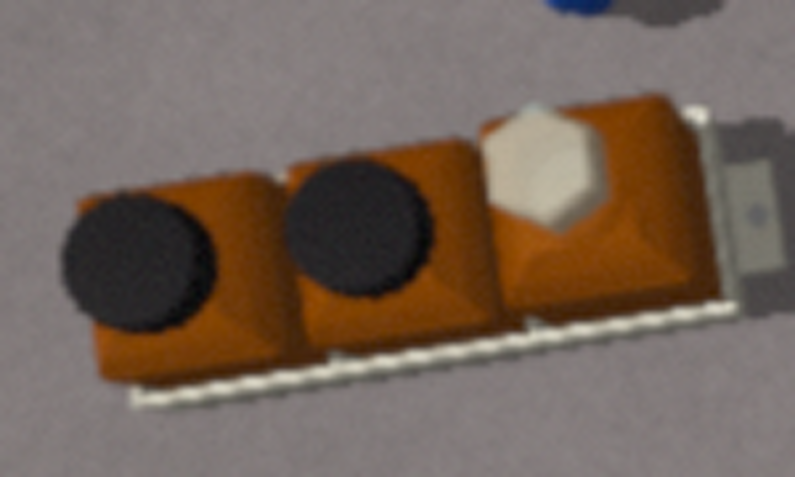

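View pics/b_scene.png

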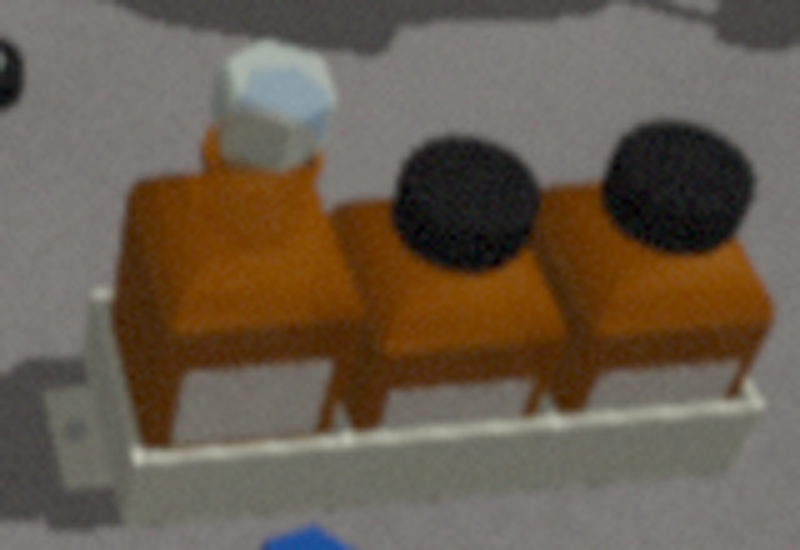

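```bash
python3 - <<'E'
from h import *
t=cams.camera("top");s=cams.camera("scene")
a=onz(t,(166,180),.145);b=onz(t,(207,172.5),.145);print(a,b,np.linalg.norm(a-b),np.degrees(np.arctan2(a[1]-b[1],a[0]-b[0])))
a=onz(s,(475,220),.145);b=onz(s,(433,224),.145);print(a,b,np.linalg.norm(a-b),np.degrees(np.arctan2(a[1]-b[1],a[0]-b[0])))
# carrier bottom edge in top image
u=np.array([onz(t,q,.045)for q in [(167,206),(278,192),(281,152)]]);print(u)
o=env.get_obs();print(o["clock"],R.from_quat(o["tool_rot"]).as_matrix().round(4))
# blue decoys
for n,uv in (("t",(245.6,122.2)),("t",(236.6,232.5)),("t",(315,146)),("t",(306.7,202))): print(onz(t,uv,.05))
print("spec",[onz(t,uv,.02) for uv in ((299,262),(316,117))])
# wrist cam in tool
w=cams.camera("wrist");Rw=cv2.Rodrigues(np.array(w["rvec"]))[0];c=-Rw.T@w["tvec"];T=R.from_quat(o["tool_rot"]).as_matrix();print("cam in tool",T.T@(c-o["tool_pos"]),T.T@Rw.T)
E
```

```text
[0.55391041 0.30319843 0.145     ] [0.5711286  0.22187145 0.145     ] 0.08312968226763336 101.95389362263809
[0.56621446 0.30389863 0.145     ] [0.58332288 0.22206074 0.145     ] 0.08360705003463065 101.80777482701869
[[0.50498793 0.33883658 0.045     ]
 [0.54294829 0.08910217 0.045     ]
 [0.63509398 0.08525198 0.045     ]]
1.9 [[-9.370e-01  3.493e-01 -1.000e-04]
 [ 3.493e-01  9.370e-01  0.000e+00]
 [ 1.000e-04  0.000e+00 -1.000e+00]]
[0.70109575 0.16794833 0.05      ]
[0.44925911 0.17821852 0.05      ]
[0.65002497 0.00758679 0.05      ]
[0.52151975 0.02305723 0.05      ]
spec [array([0.38386173, 0.03811383, 0.02      ]), array([0.72600963, 0.00748963, 0.02      ])]
cam in tool [ 0.08021612  0.00049708 -0.16376691] [[-1.09566039e-03 -9.60799490e-01 -2.77242022e-01]
 [ 9.99999382e-01 -1.10482835e-03 -1.23145825e-04]
 [-1.87986401e-04 -2.77241985e-01  9.60800107e-01]]
```

>>> drive_tool([
  [[0,0,-0.03,-0.02,-0.012,-0.02,-1],[0,0,-0.06,-0.05,-0.031,-0.04,-1],[0,0,-0.1,-0.085,-0.053,-0.06,-1],[0,0,-0.14,-0.12,-0.075,-0.08,-1],[0,0,-0.18,-0.155,-0.096,-0.08,-1],[0,0,-0.22,-0.19,-0.118,-0.08,-1],[0,0,-0.25,-0.22,-0.137,-0.08,-1],[0,0,-0.27,-0.25,-0.155,-0.08,-1]],
], newtons=45)

```text
clock: 2.75
tool_pos: [0.408, 0.375, 0.3028]
tool_rot: [0.043, 0.999, 0.0, 0.0]
force: [0.1, -1.0, 0.4]
opening: 0.0938
```

>>> drive_tool([
  [[0,0,-0.05,-0.03,-0.033,0,-1],[0,0,-0.1,-0.065,-0.07,0,-1],[0,0,-0.15,-0.1,-0.108,0,-1],[0,0,-0.19,-0.135,-0.146,0,-1],[0,0,-0.22,-0.165,-0.178,0,-1],[0,0,-0.25,-0.188,-0.203,0,-1],[0,0,-0.265,-0.2,-0.217,0,-1],[0,0,-0.265,-0.2,-0.217,0,-1]],
])

```text
clock: 3.55
tool_pos: [0.5891, 0.1392, 0.3022]
tool_rot: [-0.086, 0.996, -0.001, 0.0]
force: [-0.1, 0.1, -0.0]
opening: 0.094
```

```bash
python3 - <<'E'
from h import *
o=env.get_obs();print(o["tool_pos"],R.from_quat(o["tool_rot"]).as_matrix().round(4).tolist())
p=cams.camera("wrist");cv2.imwrite("pics/c_wrist.png",p["frame"][:,:,::-1])
for l in ["stopper","bottle"]:
  for d in finder.trace(p,l):
    m=d["pixels"];ys,xs=np.nonzero(m);print(l,round(d["conf"],2),m.sum(),xs.min(),xs.max(),ys.min(),ys.max(),xs.mean(),ys.mean())
for d in finder.pinpoint(p,"stopper_head"): print(d["uv"],d["conf"],onz(p,d["uv"],.193))
print("expect",proj(p,[[.589,.142,.208],[.589,.142,.193],o["tool_pos"]]))
E
```

```text
[0.58912238 0.13920617 0.30222686] [[-0.9852, -0.1714, 0.0007], [-0.1714, 0.9852, -0.0018], [-0.0004, -0.0019, -1.0]]
stopper 0.96 1458 296 335 182 228 315.1906721536351 204.62688614540465
stopper 0.93 801 221 255 102 132 238.1510611735331 117.07240948813983
stopper 0.86 697 305 331 229 263 317.89239598278334 247.3586800573888
stopper 0.84 748 205 238 185 215 221.66711229946523 199.4385026737968
stopper 0.75 815 342 374 66 97 357.86134969325155 81.70920245398773
bottle 0.71 2693 284 345 150 214 314.7712588191608 174.89862606758263
[316.2, 248.8] 0.98 [0.63858803 0.15126491 0.193     ]
[221.1, 203.2] 0.93 [0.60513791 0.04704748 0.193     ]
[318.0, 203.5] 0.84 [0.58860003 0.14430806 0.193     ]
[239.0, 114.4] 0.65 [0.51591853 0.05654412 0.193     ]
[358.0, 82.4] 0.63 [0.47001474 0.15991413 0.193     ]
expect [[315.8303304  207.89087426]
 [315.69875203 203.49986002]
 [312.82316746 251.07737573]]
```

View pics/c_wrist.png

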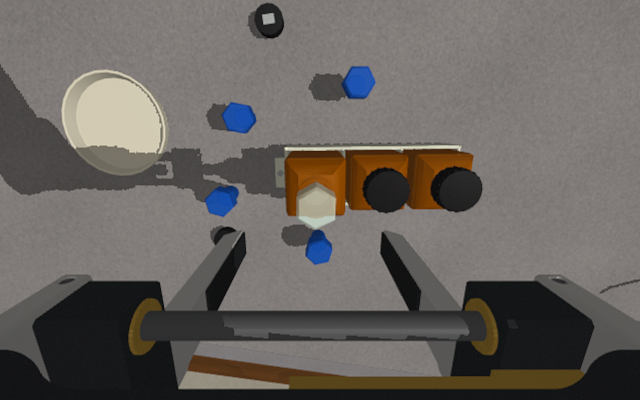

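```bash
python3 - <<'E'
from h import *
p=cams.camera("wrist");o=env.get_obs()
im=p["frame"][140:240,270:480,::-1];cv2.imwrite("pics/d.png",cv2.resize(im,None,fx=3.8,fy=3.8,interpolation=cv2.INTER_CUBIC))
m=[d for d in finder.trace(p,"stopper") if 195<d["uv"][1]<212 and 300<d["uv"][0]<335][0]["pixels"]
for y in range(180,230,3):
    xs=np.nonzero(m[y])[0]; print(y,xs.min() if len(xs) else None,xs.max() if len(xs) else None)
# top-face hexagon fit overlays
for yaw in (94,97,100,103,106):
    a=np.radians(yaw+np.arange(0,360,60)+30);v=np.c_[.5888+.02194*np.cos(a),.1425+.02194*np.sin(a),np.full(6,.208)]
    print(yaw,proj(p,v).round(1).tolist())
E
```

```text
180 None None
183 None None
186 302 316
189 297 319
192 292 325
195 290 327
198 290 328
201 290 328
204 290 328
207 289 328
210 289 327
213 289 327
216 289 327
219 290 327
222 293 324
225 300 317
228 306 311
94 [[330.5, 200.5], [312.1, 187.3], [291.1, 196.3], [289.1, 217.9], [307.3, 230.2], [327.7, 221.8]]
97 [[330.0, 199.4], [310.9, 187.2], [290.4, 197.2], [289.6, 218.9], [308.4, 230.3], [328.4, 220.9]]
100 [[329.5, 198.4], [309.7, 187.1], [289.8, 198.2], [290.2, 219.8], [309.6, 230.4], [329.0, 220.0]]
103 [[328.9, 197.4], [308.4, 187.2], [289.2, 199.2], [290.8, 220.8], [310.7, 230.3], [329.6, 219.0]]
106 [[328.2, 196.4], [307.2, 187.3], [288.7, 200.3], [291.5, 221.7], [311.9, 230.3], [330.1, 218.0]]
```

View pics/d.png

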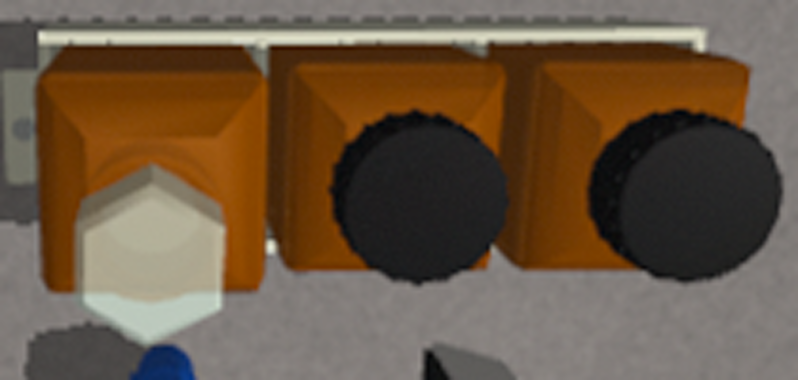

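```bash
python3 - <<'E'
from h import *
o=env.get_obs();print(o["clock"],o["tool_pos"],R.from_quat(o["tool_rot"]).as_matrix().round(4).tolist(),o["force"],o["joint_pos"])
E
```

```text
3.85 [0.58673939 0.14487577 0.30261658] [[-0.9837, -0.1798, -0.0002], [-0.1798, 0.9837, 0.0008], [0.0001, 0.0008, -1.0]] [ 0.98006031 -1.11151722  0.31673147] [-2.87023262e-01  4.85902211e-01 -1.56546681e-03  1.54366983e+00
 -1.05018444e-04  1.11201516e+00  1.46321712e+00]
```

```bash
python3 - <<'E'
from h import *
for i in range(4):
    p=cams.camera("wrist");o=env.get_obs();print(o["clock"],o["tool_pos"],o["joint_vel"].round(3)[:3])
m=[d for d in finder.trace(p,"stopper") if 195<d["uv"][1]<220 and 295<d["uv"][0]<335][0]["pixels"]
ys,xs=np.nonzero(m);print(xs.min(),xs.max(),ys.min(),ys.max())
a=np.radians(100+np.arange(0,360,60)+30);
for z in(.208,.178):
  v=np.c_[.588+.02194*np.cos(a),.142+.02194*np.sin(a),np.full(6,z)]
  print(proj(p,v).round(1).tolist())
E
```

```text
3.9 [0.58683814 0.14461619 0.30262255] [0.005 0.002 0.005]
3.95 [0.58702156 0.14427636 0.30262601] [0.007 0.001 0.004]
4.0 [0.58713302 0.144002   0.30262748] [0.007 0.004 0.005]
4.05 [0.58725707 0.14371458 0.30259628] [0.007 0.    0.002]
291 329 183 229
[[330.4, 197.0], [310.6, 185.8], [290.7, 196.9], [291.1, 218.5], [310.5, 229.1], [330.0, 218.7]]
[[328.7, 189.7], [310.8, 179.4], [292.9, 189.5], [293.2, 209.3], [310.7, 218.9], [328.3, 209.4]]
```

>>> drive_tool([
  [[0,0,0,0,0,0.015,-1],[0,0,0,0,0,0.035,-1],[0,0,0,0,0,0.055,-1],[0,0,0,0,0,0.075,-1],[0,0,0,0,0,0.092,-1],[0,0,0,0,0,0.102,-1],[0,0,0,0,0,0.107,-1],[0,0,0,0,0,0.107,-1]],
])

```text
clock: 4.9
tool_pos: [0.5875, 0.143, 0.1952]
tool_rot: [-0.089, 0.996, -0.0, -0.0]
force: [1.1, 0.7, 0.3]
opening: 0.0941
```

```bash
python3 - <<'E'
from h import *
for i in range(3):
    p=cams.camera("wrist")
o=env.get_obs();print(o["clock"],o["tool_pos"],R.from_quat(o["tool_rot"]).as_matrix().round(4).tolist(),o["force"].round(2))
cv2.imwrite("pics/e_wrist.png",p["frame"][:,:,::-1])
s=cams.camera("scene");im=s["frame"][130:290,300:500,::-1];cv2.imwrite("pics/e_scene.png",cv2.resize(im,None,fx=3,fy=3,interpolation=cv2.INTER_CUBIC))
E
```

```text
5.05 [0.58813838 0.14317297 0.19630082] [[-0.9842, -0.1772, 0.0015], [-0.1772, 0.9842, 0.0004], [-0.0015, 0.0002, -1.0]] [0.19 0.52 0.21]
```

View pics/e_wrist.png

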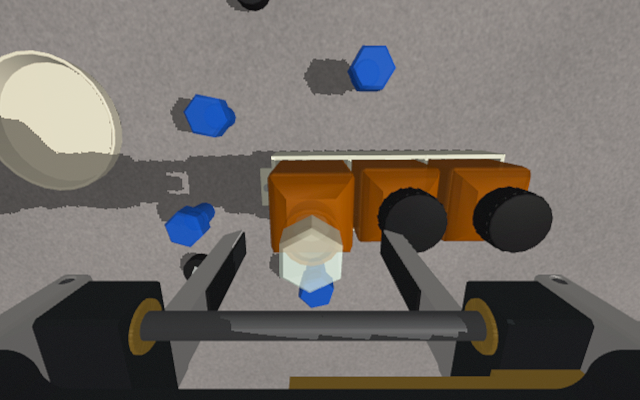

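View pics/e_scene.png

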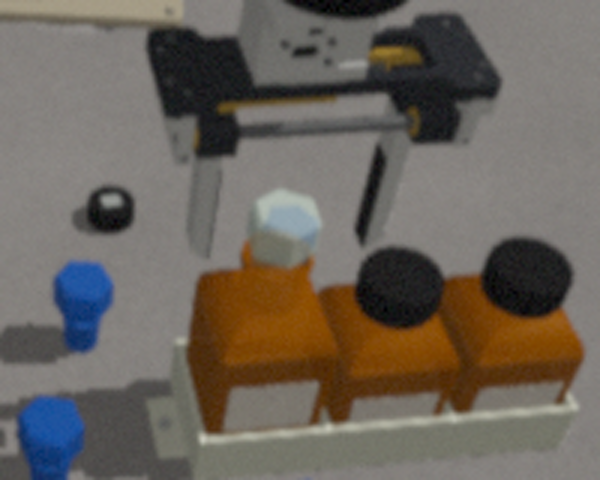

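The stopper sits midway between the jaws, with its flats parallel to the pads: the head is at wrist (311,255) and the finger centre is at column 313. I'll close the gripper.

>>> drive_tool([
  [[0,0,0,0,0,0,0.3],[0,0,0,0,0,0,1],[0,0,0,0,0,0,1],[0,0,0,0,0,0,1],[0,0,0,0,0,0,1],[0,0,0,0,0,0,1],[0,0,0,0,0,0,1],[0,0,0,0,0,0,1]],
], newtons=45)

```text
clock: 5.9
tool_pos: [0.5879, 0.142, 0.1954]
tool_rot: [-0.089, 0.996, -0.001, 0.0]
force: [1.3, -1.9, 0.7]
opening: 0.038
```

```bash
python3 - <<'E'
from h import *
o=env.get_obs();print(o["clock"],o["tool_pos"],R.from_quat(o["tool_rot"]).as_matrix().round(4).tolist(),o["force"].round(2),o["moment"].round(3),o["opening"])
E
```

```text
5.9 [0.58793344 0.14199589 0.19541909] [[-0.9843, -0.1767, 0.0005], [-0.1767, 0.9843, -0.0012], [-0.0003, -0.0013, -1.0]] [ 1.25 -1.9   0.67] [-0.344 -0.161  0.036] 0.03800694256150624
```

>>> drive_tool([
  [[0,0,0.12,0,0,-0.0003,1],[0,0,0.25,0,0,-0.0008,1],[0,0,0.38,0,0,-0.0013,1],[0,0,0.5,0,0,-0.0018,1],[0,0,0.5,0,0,-0.0018,1],[0,0,0.38,0,0,-0.0023,1],[0,0,0.25,0,0,-0.0028,1],[0,0,0.12,0,0,-0.0033,1]],
])

```text
clock: 6.7
tool_pos: [0.5872, 0.1429, 0.1977]
tool_rot: [-0.033, 0.999, -0.0, -0.001]
force: [1.7, -0.9, -8.2]
opening: 0.0378
```

```bash
cat > st.py <<'E'
from h import *
o=env.get_obs();M=R.from_quat(o["tool_rot"]).as_matrix()
print(o["clock"],o["tool_pos"].round(4),"yaw",np.degrees(np.arctan2(M[1,1],M[0,1])).round(2),M[:,2].round(4),o["force"].round(2),o["moment"].round(3),o["opening"])
E
python3 st.py; python3 - <<'E'
from h import *
w=cams.camera("wrist");s=cams.camera("scene")
cv2.imwrite("pics/f_wrist.png",w["frame"][:,:,::-1])
im=s["frame"][130:290,300:500,::-1];cv2.imwrite("pics/f_scene.png",cv2.resize(im,None,fx=3,fy=3,interpolation=cv2.INTER_CUBIC))
E
python3 st.py
```

```text
6.7 [0.5872 0.1429 0.1977] yaw 93.76 [-1.2e-03 -2.0e-04 -1.0e+00] [ 1.75 -0.86 -8.15] [-0.096 -0.437 -0.226] 0.03782230571260771
6.8 [0.587  0.1427 0.1978] yaw 93.49 [-1.8e-03  1.0e-04 -1.0e+00] [ 0.77 -0.29 -6.56] [-0.118 -0.256  0.112] 0.03809493283992335
```

View pics/f_wrist.png

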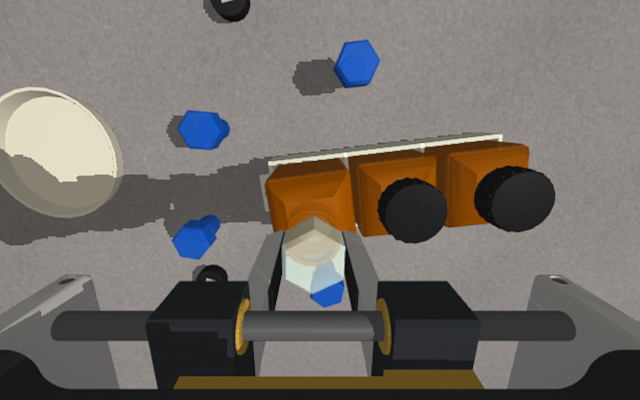

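View pics/f_scene.png

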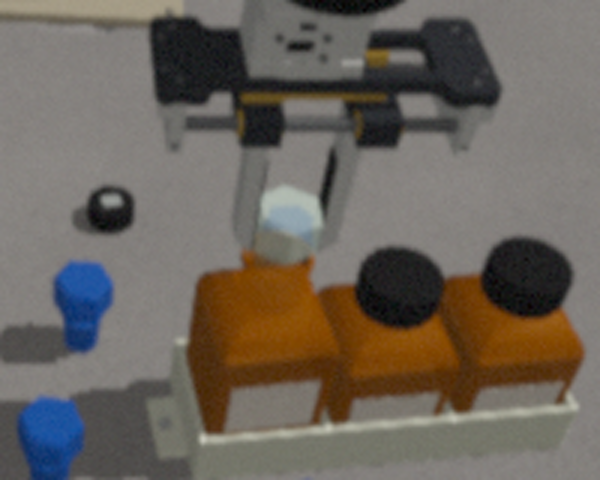

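>>> drive_tool([
  [[0,0,-0.13,0,0,-0.0004,1],[0,0,-0.26,0,0,-0.0009,1],[0,0,-0.39,0,0,-0.0014,1],[0,0,-0.52,0,0,-0.0019,1],[0,0,-0.62,0,0,-0.0022,1],[0,0,-0.5,0,0,-0.0026,1],[0,0,-0.37,0,0,-0.0031,1],[0,0,-0.24,0,0,-0.0036,1]],
])

```text
clock: 7.6
tool_pos: [0.5869, 0.1424, 0.2017]
tool_rot: [-0.145, 0.989, -0.0, -0.001]
force: [0.6, -0.0, -7.5]
opening: 0.0376
```

```bash
python3 st.py
```

```text
7.6 [0.5869 0.1424 0.2017] yaw 106.72 [-1.7e-03 -8.0e-04 -1.0e+00] [ 0.58 -0.05 -7.54] [-0.123 -0.148  0.175] 0.037620026434243524
```

>>> drive_tool([
  [[0,0,0.13,0,0,-0.0005,1],[0,0,0.26,0,0,-0.001,1],[0,0,0.39,0,0,-0.0015,1],[0,0,0.52,0,0,-0.002,1],[0,0,0.62,0,0,-0.0024,1],[0,0,0.5,0,0,-0.0028,1],[0,0,0.37,0,0,-0.0033,1],[0,0,0.24,0,0,-0.0038,1]],
])

```text
clock: 8.4
tool_pos: [0.5871, 0.1429, 0.2057]
tool_rot: [-0.031, 1.0, -0.0, -0.001]
force: [1.6, -0.9, -6.0]
opening: 0.038
```

```bash
python3 st.py; python3 - <<'E'
from h import *
w=cams.camera("wrist");s=cams.camera("scene")
cv2.imwrite("pics/g_wrist.png",w["frame"][:,:,::-1])
im=s["frame"][130:290,300:500,::-1];cv2.imwrite("pics/g_scene.png",cv2.resize(im,None,fx=3,fy=3,interpolation=cv2.INTER_CUBIC))
E
python3 st.py
```

```text
8.4 [0.5871 0.1429 0.2057] yaw 93.54 [-1.1e-03 -4.0e-04 -1.0e+00] [ 1.64 -0.95 -6.04] [-0.189 -0.172 -0.178] 0.037999638721600476
8.5 [0.5872 0.1429 0.206 ] yaw 93.31 [-9.e-04  1.e-04 -1.e+00] [-0.02  0.38 -4.81] [-0.087  0.037  0.127] 0.03787063039906654
```

View pics/g_wrist.png

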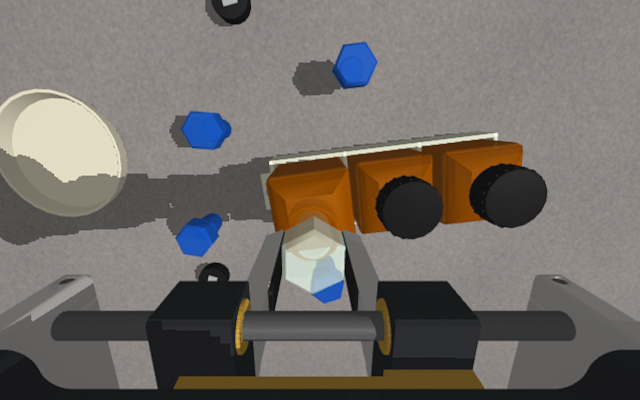

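View pics/g_scene.png

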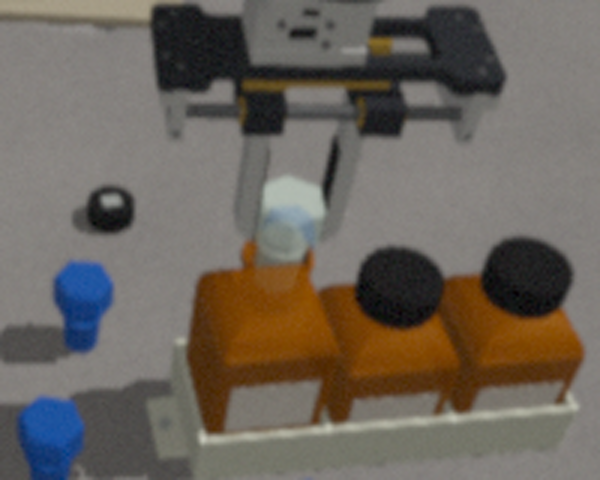

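>>> drive_tool([
  [[0,0,-0.13,0,0,-0.0006,1],[0,0,-0.26,0,0,-0.0012,1],[0,0,-0.39,0,0,-0.0018,1],[0,0,-0.52,0,0,-0.0024,1],[0,0,-0.39,0,0,-0.003,1],[0,0,-0.26,0,0,-0.0036,1],[0,0,-0.14,0,0,-0.0042,1],[0,0,-0.12,0,0,-0.0045,1]],
])

```text
clock: 9.3
tool_pos: [0.5874, 0.143, 0.2111]
tool_rot: [-0.087, 0.996, -0.0, -0.0]
force: [-1.2, -0.2, -0.6]
opening: 0.0375
```

```bash
python3 st.py
```

```text
9.3 [0.5874 0.143  0.2111] yaw 99.94 [-0.e+00 -3.e-04 -1.e+00] [-1.23 -0.25 -0.65] [-0.19   0.18   0.047] 0.03752303476705139
```

>>> drive_tool([
  [[0,0,0,0,0,-0.002,1],[0,0,0,0,0,-0.005,1],[0,0,0,0,0,-0.01,1],[0,0,0,0,0,-0.018,1],[0,0,0,0,0,-0.028,1],[0,0,0,0,0,-0.04,1],[0,0,0,0,0,-0.055,1],[0,0,0,0,0,-0.065,1]],
])

```text
clock: 10.1
tool_pos: [0.5883, 0.1433, 0.2777]
tool_rot: [-0.089, 0.996, 0.0, 0.001]
force: [0.1, -0.3, -0.0]
opening: 0.0378
```

```bash
python3 st.py; python3 - <<'E'
from h import *
w=cams.camera("wrist");s=cams.camera("scene");t=cams.camera("top")
cv2.imwrite("pics/i_wrist.png",w["frame"][:,:,::-1])
cv2.imwrite("pics/i_scene.png",s["frame"][:,:,::-1])
for p in (w,t):
  for d in finder.trace(p,"dish"):
    m=d["pixels"];ys,xs=np.nonzero(m);print(d["conf"],xs.min(),xs.max(),ys.min(),ys.max(),onz(p,((xs.min()+xs.max())/2,(ys.min()+ys.max())/2),.02))
for p in (s,t,w):
  for d in finder.pinpoint(p,"dish"): print("pin",d["conf"],onz(p,d["uv"],0))
E
python3 st.py
```

```text
10.1 [0.5883 0.1433 0.2777] yaw 100.21 [ 2.4e-03  9.0e-04 -1.0e+00] [ 0.1  -0.28 -0.  ] [ 0.059 -0.046  0.037] 0.037804275677116965
0.69 42 156 64 176 [ 0.56274312 -0.17495839  0.02      ]
pin 0.85 [ 5.71419796e-01 -1.71279388e-01 -1.11022302e-16]
pin 0.97 [ 0.56283143 -0.1806582   0.        ]
pin 0.81 [ 0.56524073 -0.17589258  0.        ]
10.5 [0.5871 0.1429 0.2749] yaw 100.21 [-1.4e-03 -4.0e-04 -1.0e+00] [ 0.19  0.5  -0.63] [0.057 0.061 0.027] 0.037414503041279336
```

View pics/i_scene.png

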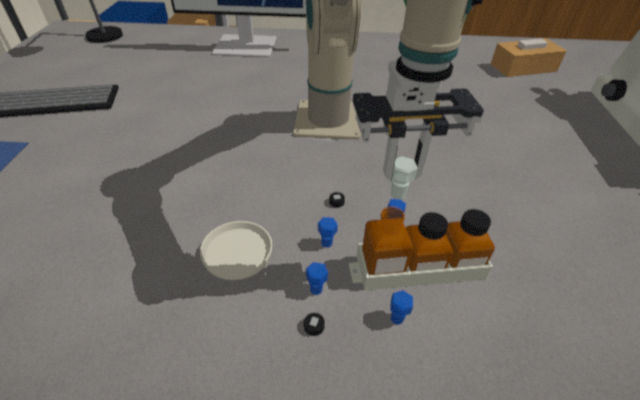

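View pics/i_wrist.png

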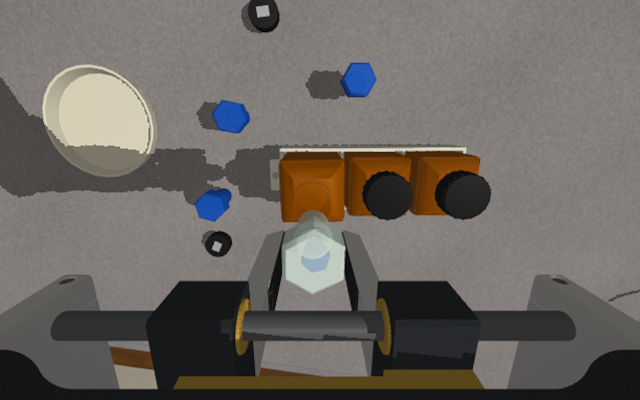

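The stopper is out and held. The bottle is in its well, with the neck open at scene (388,213). Now I'll carry it to the dish.

>>> drive_tool([
  [[0,0,0,0.004,-0.016,0,1],[0,0,0,0.014,-0.055,0,1],[0,0,0,0.026,-0.103,0,1],[0,0,0,0.039,-0.154,0,1],[0,0,0,0.052,-0.205,0,1],[0,0,0,0.064,-0.252,0,1],[0,0,0,0.074,-0.291,0,1],[0,0,0,0.0785,-0.309,0,1]],
])

```text
clock: 11.3
tool_pos: [0.5626, -0.1828, 0.2755]
tool_rot: [-0.085, 0.996, -0.002, -0.001]
force: [1.1, -1.2, -0.8]
opening: 0.0377
```

>>> drive_tool([
  [[0,0,0,0,0,0,1],[0,0,0,0,0,0.02,1],[0,0,0,0,0,0.05,1],[0,0,0,0,0,0.08,1],[0,0,0,0,0,0.11,1],[0,0,0,0,0,0.13,1],[0,0,0,0,0,0.14,1],[0,0,0,0,0,0.14,1]],
])

```text
clock: 12.1
tool_pos: [0.5642, -0.174, 0.1345]
tool_rot: [-0.09, 0.996, 0.001, -0.001]
force: [0.6, -0.6, -0.5]
opening: 0.0379
```

```bash
python3 st.py; python3 - <<'E'
from h import *
w=cams.camera("wrist");s=cams.camera("scene");t=cams.camera("top")
cv2.imwrite("pics/j_wrist.png",w["frame"][:,:,::-1])
cv2.imwrite("pics/j_top.png",t["frame"][:,:,::-1])
im=s["frame"][130:290,180:440,::-1];cv2.imwrite("pics/j_scene.png",cv2.resize(im,None,fx=3,fy=3,interpolation=cv2.INTER_CUBIC))
E
python3 st.py
```

```text
12.1 [ 0.5642 -0.174   0.1345] yaw 100.27 [-0.0027  0.0012 -1.    ] [ 0.58 -0.64 -0.51] [ 0.012 -0.005 -0.016] 0.037872690919566285
12.25 [ 0.566  -0.175   0.1368] yaw 100.23 [ 2.1e-03 -4.0e-04 -1.0e+00] [-0.01  0.18 -0.24] [ 0.046 -0.022 -0.018] 0.03786608718013658
```

View pics/j_scene.png

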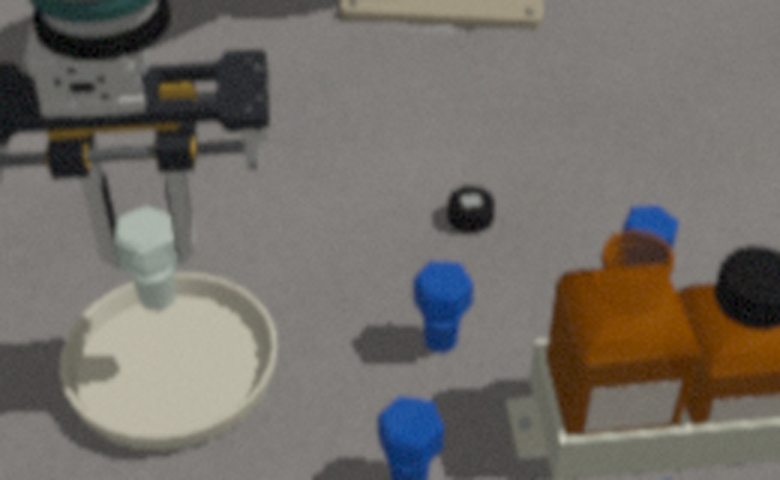

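View pics/j_wrist.png

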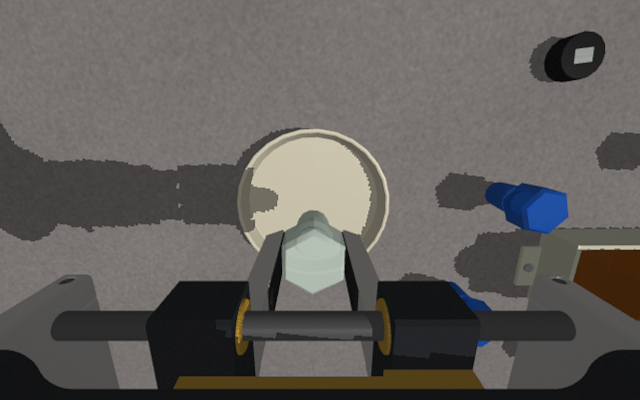

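>>> drive_tool([
  [[0,0,0,0,0,0.01,1],[0,0,0,0,0,0.025,1],[0,0,0,0,0,0.04,1],[0,0,0,0,0,0.053,1],[0,0,0,0,0,0.062,1],[0,0,0,0,0,0.067,1],[0,0,0,0,0,0.069,1],[0,0,0,0,0,0.069,1]],
])

```text
clock: 13.05
tool_pos: [0.5652, -0.175, 0.0667]
tool_rot: [-0.089, 0.996, -0.0, 0.0]
force: [0.1, 0.1, -0.9]
opening: 0.038
```

```bash
python3 st.py; python3 - <<'E'
from h import *
for i in range(6): cams.camera("top")
s=cams.camera("scene");
im=s["frame"][150:300,180:330,::-1];cv2.imwrite("pics/k_scene.png",cv2.resize(im,None,fx=4,fy=4,interpolation=cv2.INTER_CUBIC))
E
python3 st.py
```

```text
13.05 [ 0.5652 -0.175   0.0667] yaw 100.21 [ 1.e-04 -0.e+00 -1.e+00] [ 0.05  0.1  -0.85] [ 0.045  0.044 -0.021] 0.03800325318643357
13.4 [ 0.5652 -0.1751  0.067 ] yaw 100.21 [ 5.e-04 -1.e-04 -1.e+00] [-0.25  0.48 -1.42] [0.012 0.004 0.035] 0.03799941953102686
```

View pics/k_scene.png

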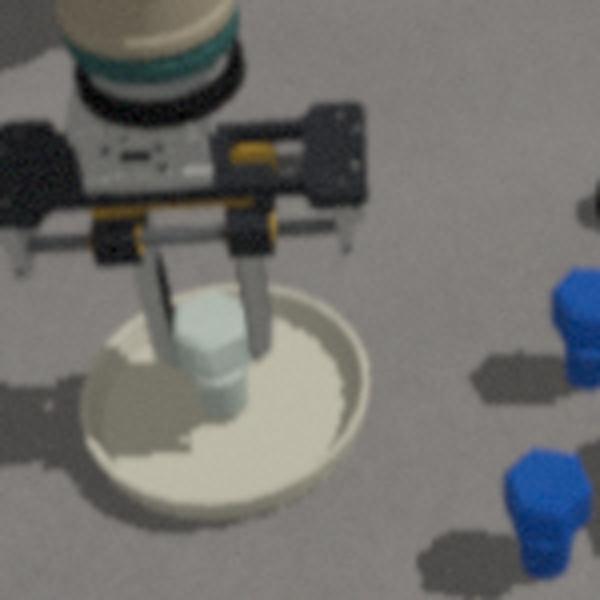

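>>> drive_tool([
  [[0,0,0,0,0,0.0005,1],[0,0,0,0,0,0.001,1],[0,0,0,0,0,0.0015,1],[0,0,0,0,0,0.002,1],[0,0,0,0,0,0.0025,1],[0,0,0,0,0,0.003,1],[0,0,0,0,0,0.003,1],[0,0,0,0,0,0.003,1]],
])

```text
clock: 14.2
tool_pos: [0.5651, -0.175, 0.0636]
tool_rot: [-0.089, 0.996, 0.0, -0.0]
force: [-0.5, 0.5, -1.9]
opening: 0.0379
```

```bash
python3 st.py
```

```text
14.2 [ 0.5651 -0.175   0.0636] yaw 100.21 [-0.e+00  1.e-04 -1.e+00] [-0.5   0.5  -1.93] [ 0.08  -0.017  0.027] 0.0379219490609077
```

No contact yet, so I'll keep feeling downward.

>>> drive_tool([
  [[0,0,0,0,0,0.0003,1],[0,0,0,0,0,0.0006,1],[0,0,0,0,0,0.0009,1],[0,0,0,0,0,0.0012,1],[0,0,0,0,0,0.0015,1],[0,0,0,0,0,0.0015,1],[0,0,0,0,0,0.0015,1],[0,0,0,0,0,0.0015,1]],
])

```text
clock: 15.0
tool_pos: [0.5652, -0.175, 0.0633]
tool_rot: [-0.089, 0.996, -0.0, 0.0]
force: [-2.5, 1.0, 8.8]
opening: 0.0381
```

```bash
python3 st.py
```

```text
15.0 [ 0.5652 -0.175   0.0633] yaw 100.21 [ 5.e-04 -0.e+00 -1.e+00] [-2.53  0.99  8.82] [ 0.31   0.559 -0.008] 0.03809628509209312
```

>>> drive_tool([
  [[0,0,0,0,0,-0.0005,1],[0,0,0,0,0,-0.0009,1],[0,0,0,0,0,-0.0009,1],[0,0,0,0,0,-0.0009,0.16],[0,0,0,0,0,-0.0009,0.12],[0,0,0,0,0,-0.0009,0.08],[0,0,0,0,0,-0.0009,0.0],[0,0,0,0,0,-0.0009,-0.1]],
], newtons=10)

```text
clock: 15.8
tool_pos: [0.565, -0.175, 0.0629]
tool_rot: [-0.089, 0.996, 0.0, -0.0]
force: [-1.3, 0.4, 0.4]
opening: 0.0509
```

```bash
python3 st.py; python3 - <<'E'
from h import *
s=cams.camera("scene");w=cams.camera("wrist")
im=s["frame"][150:300,180:330,::-1];cv2.imwrite("pics/l_scene.png",cv2.resize(im,None,fx=4,fy=4,interpolation=cv2.INTER_CUBIC))
cv2.imwrite("pics/l_wrist.png",w["frame"][:,:,::-1])
E
python3 st.py
```

```text
15.8 [ 0.565  -0.175   0.0629] yaw 100.21 [-2.e-04  1.e-04 -1.e+00] [-1.3   0.43  0.42] [ 0.001 -0.011  0.022] 0.05091073236724531
15.9 [ 0.565 -0.175  0.063] yaw 100.21 [-1.e-04  0.e+00 -1.e+00] [0.39 0.01 0.  ] [0.049 0.023 0.   ] 0.051734733303871905
```

View pics/l_scene.png

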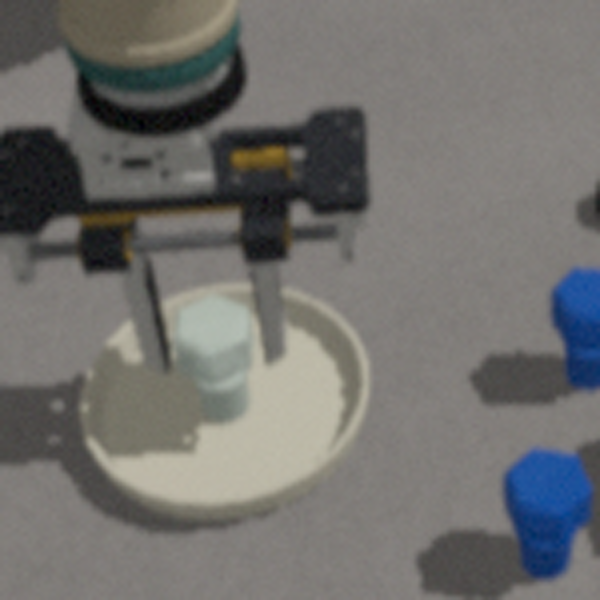

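View pics/l_wrist.png

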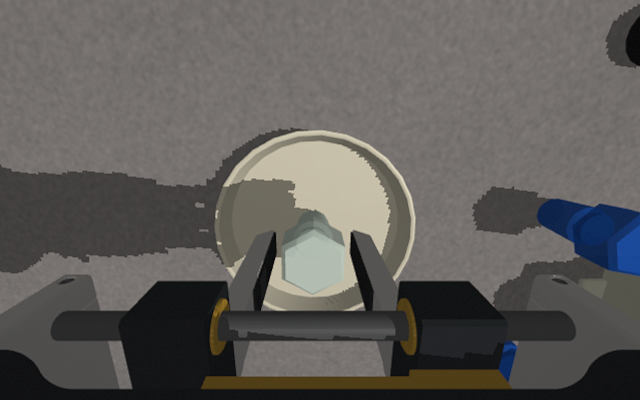

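The stopper stands upright in the dish, clear of both pads. I'll open fully, then go straight up.

>>> drive_tool([
  [[0,0,0,0,0,0,-0.3],[0,0,0,0,0,0,-0.5],[0,0,0,0,0,0,-0.5],[0,0,0,0,0,-0.005,-0.5],[0,0,0,0,0,-0.02,-0.5],[0,0,0,0,0,-0.045,-0.5],[0,0,0,0,0,-0.08,-0.5],[0,0,0,0,0,-0.12,-0.5]],
])

```text
clock: 16.7
tool_pos: [0.5645, -0.1749, 0.1848]
tool_rot: [-0.089, 0.996, 0.0, -0.0]
force: [0.2, 0.4, -0.7]
opening: 0.0706
```

```bash
python3 st.py; python3 - <<'E'
from h import *
for i in range(10): cams.camera("top")
s=cams.camera("scene");w=cams.camera("wrist");t=cams.camera("top")
cv2.imwrite("pics/m_scene.png",s["frame"][:,:,::-1])
cv2.imwrite("pics/m_wrist.png",w["frame"][:,:,::-1])
cv2.imwrite("pics/m_top.png",t["frame"][:,:,::-1])
for p in (s,w):
  for l in("stopper","dish","bottle","capped_a","specimen_a"):
    for d in finder.pinpoint(p,l): print(l,np.round(d["uv"]),round(d["conf"],2),onz(p,d["uv"],0 if l not in("bottle","capped_a","stopper") else .006).round(3))
E
python3 st.py
```

```text
16.7 [ 0.5645 -0.1749  0.1848] yaw 100.21 [-1.e-03  3.e-04 -1.e+00] [ 0.17  0.4  -0.74] [-0.028 -0.05  -0.01 ] 0.07058185560420348
stopper [237. 252.] 0.8 [ 0.568 -0.174  0.006]
stopper [325. 244.] 0.74 [0.53  0.02  0.006]
stopper [317. 289.] 0.63 [0.651 0.008 0.006]
stopper [398. 318.] 0.61 [0.703 0.169 0.006]
dish [315. 328.] 0.68 [0.735 0.01  0.   ]
dish [238. 255.] 0.55 [ 0.573 -0.172  0.   ]
bottle [382. 269.] 0.98 [0.589 0.143 0.006]
capped_a [458. 258.] 0.79 [0.546 0.311 0.006]
capped_a [419. 264.] 0.68 [0.57  0.225 0.006]
specimen_a [333. 202.] 0.55 [0.387 0.032 0.   ]
specimen_a [315. 325.] 0.55 [0.728 0.01  0.   ]
stopper [314. 196.] 0.87 [ 0.574 -0.172  0.006]
stopper [473. 186.] 0.84 [0.526 0.021 0.006]
stopper [430. 268.] 0.76 [0.647 0.002 0.006]
stopper [614. 147.] 0.6 [0.451 0.172 0.006]
dish [312. 188.] 0.67 [ 0.566 -0.176  0.   ]
bottle [543. 247.] 0.61 [0.589 0.14  0.006]
specimen_a [528.  67.] 0.59 [0.384 0.041 0.   ]
17.85 [ 0.565  -0.175   0.1831] yaw 100.21 [ 0.  0. -1.] [-0.13  0.3  -0.47] [ 0.03  -0.045  0.015] 0.07038628500107286
```

View pics/m_scene.png

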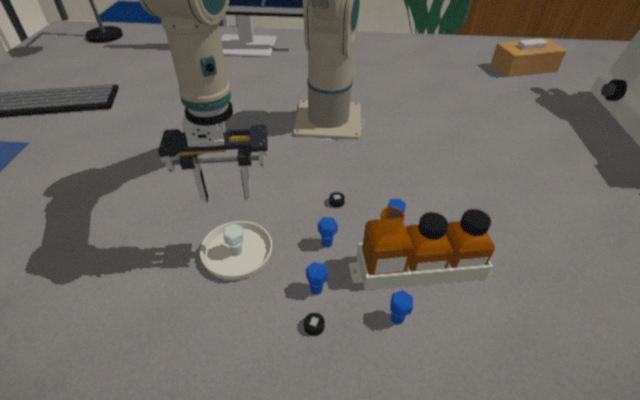

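View pics/m_wrist.png

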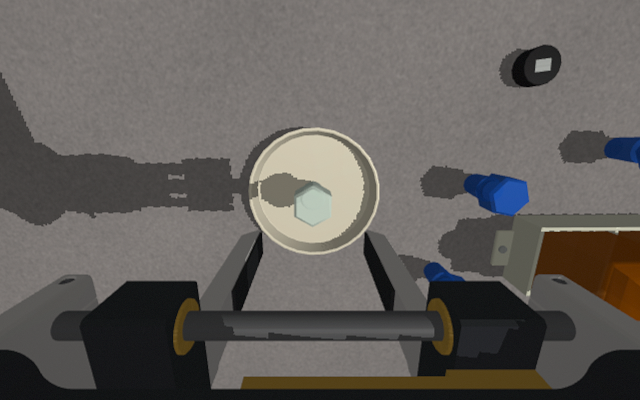

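The stopper stands in the dish at scene (234,240) and wrist (313,205). The gripper is clear and the bottle is in its well at scene (388,250), so I'll hand the job in.

```bash
python3 -c "
from station import env
print(env.sign_off())"
```

```text
the job is handed in; nothing more can be done
None
```

The stopper is out of the bottle and standing upright in the white dish, released. I handed the job in at about 18 s; the system gives no verdict.

- **Loosening:** I gripped the hexagonal head across its flats at 45 N. I then twisted it about ±28° back and forth while raising it about 0.5 mm per 0.1 s. The pull readings, taken between calls, were at most about 8 N, under the bottle's 11 N weight. The plug came loose after about 16 mm of rise, with the stopper turned back to within about 1° of its starting angle.
- **Placing:** I lowered the stopper into the dish until I felt the floor, at about 9 N. I then eased off, opened the jaws and went straight up.
- **Last checks:** The stopper was within about 1 cm of the dish's centre. The bottle was at about (0.589, 0.142), as at the start. The capped bottles and specimens looked unmoved, and the gripper was about 12 cm above its release height with no contact force.
- **Disagreements:** The cameras differed by up to 1 cm on the dish's position, well inside the 66 mm allowed. In one picture the detection network's top "dish" result was actually a specimen, so I ignored it. I judged twist and return from the tool's angle and the pictures, not by measuring the stopper itself.

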